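# Slide the valve box cover aside and shut the knobbed air valve

### The arm

A 6-joint arm with a two-finger parallel gripper is mounted at the origin on a cart in front of the work surface, level with it; the furniture and walls round the work are solid. World frame = base frame: x ahead of the robot, y to its left, z up, the work surface at z = 0. Lengths are in m, angles in rad, forces in N, time in s.
With the tool pointing down it reaches from about 0.425 to 0.95 m from the base axis. Payload 3.5 kg.
Tool frame: the origin (TCP) lies at the very end of the fingers, on their centre line; the grasp point (between the pads) lies 19 mm behind it; z points along the fingers, y is the line along which they close (so a half turn about z gives the same grasp; the last joint's range is limited). The gripper opens to 85 mm and grips with 20 to 120 N. Pads are 22 mm wide; open, the fingers measure 114 mm over their backs; the gripper's body (76 mm by 85 mm) begins 54 mm behind the grasp point. The pads swing forward as they close: fully open they stand 13 mm farther back than shut.
Start: joints at [-1.442, 0.286, 1.577, -0, 1.279, -0.15], TCP at [0.186, -0.649, 0.231] pointing down, gripper open.
Joint ranges: [-2.77, 2.77], [-0.9, 2.22], [0.21, 2.48], [-1.53, 4.67], [0.24, 2.81], [-2.84, 2.84]. Speed limits (rad/s): [2.79, 2.79, 3.14, 3.14, 3.14, 3.14].

### API

Orientations are given as a unit quaternion [x, y, z, w].
In Python, from plant import ctrl gives the robot as it stands.
- The arm moves only by the tool carry_out, never from a script. Its argument "deltas" is one flat list of numbers, 6 for each row, row after row: the shift along the tool's x, y, z in m, then the turn, a rotation vector about the tool's x, y, z in rad. A call has 1 to 5 rows; each row is the pose to reach, as a shift and turn from the pose commanded when the call began, along the tool's axes at that moment; what a row does not reach only later rows make up. A row lasts 1/8 s, in which the tool goes at most 62.5 mm and 10.7 degrees, less where a joint would pass 70% of its speed; a pose out of reach is approached as far as the arm can. A call with a gripper value outside its range is refused whole. "grip" is the opening in per cent of the stroke, from 0 (shut) to 100 (fully open), set as the call begins (left out, the last holds). The fingers move at their own pace and stop on an object; "grip_force" is the grip in N (left out, the last holds). Time passes only in rows, so rows that repeat a pose let the fingers close. It gives the time, the measured TCP pose, the force, the opening and the grip force at its end, in the units of the state.
- ctrl.get_state(): the state, without advancing time (a new reading comes with each control period).
- ctrl.read_camera(name): name is "side" or "top" or "wrist"; returns (picture, depth): 384x512x3 uint8, red, green, blue; 384x512 float32, m along the optical axis (not along the pixel's ray), 0 where there is no reading.
- ctrl.camera_model(name): a dict with "intrinsics" (3x3 intrinsics, pixels), "k1" (the pictures are not rectified: a ray, as slopes to the right and down, at radius r is drawn at 1 + k1 r^2 times it, then the intrinsics apply), "extrinsics" (4x4, takes a point from world to camera coordinates); the wrist camera has in their place "hand_eye" (4x4, takes a point from camera to tool coordinates, whose origin is the TCP and whose axes are the flange's). Camera axes: x right, y down, z forward; pixel columns grow to the right and rows downward; lengths in m; the calibration is good to about 2 mm. A picture is of the moment at which its call begins: read the wrist's pose just before it. camera_model takes no time and is no camera call.
- ctrl.sign_off(): hands the job in; it is judged then, once.
Trained networks look in the newest picture that a camera, given by its name, has taken for a name from the list of things; names that differ only in an ending like _2 or _b are one class to them, and where a whole thing is asked for, a point or a joint stands for the part that bears it (a point fixed in the world has none). Each returns a list of dicts, best first, with "score" (0 to 1); they miss things now and then, are a little off and sometimes report something else, mostly with a low value. They report only what shows in the picture. A call takes as long as a camera call.
- ctrl.find_in(camera, query): "uv" ([column, row] in pixels, amid what is visible of it).
The state is a dict: "time": time; "qpos": joint angles; "dq": joint speeds; "joint_efforts": joint torques, N m; "eef_pos": TCP position; "tcp_rot": TCP orientation; "contact_force": force on the tool from outside, world axes, zero at the start; "wrist_torque": the same for the moment, N m; "opening": opening from 0.0 (shut) to 1.0 (fully open); "finger_force": force on a finger pad.
Only numpy, scipy, OpenCV 4.12 (cv2) and the standard library are available. Lean on these libraries where they do the work, as an engineer would, in place of code of your own. Each camera call takes 0.05 s, during which the arm holds its last target. There are 200 camera calls.

### The job

Shut off the press's air supply: push the flat metal cover of the grey valve box along its rails to the robot's left until it meets its end stop, and leave it there on its rails. Then push the valve lever that has a round knob on its end a quarter turn clockwise, until it is fully shut. Only push, with the fingers: grasp and lift nothing, and leave the plain lever and everything around the box as they are.

Things in the scene. Friction and masses are not known exactly. Their poses are not given: they have to be found in the camera images.
- valve_box: Grey steel valve box fixed on the worktop: an open-topped channel 136 mm (its x) by 348 mm (its y), 70 mm high. Origin: centre of the underside; y along the rails to the robot's left, x away from the robot, yaw -0.1 to 0.1 rad. Floor 8 mm thick; side walls (inner faces at x = +-50 mm) carry the cover on ledges 60 mm above the worktop, between guide lips up to 70 mm. Its -y end is open between the walls.
- end_stop (a point): Middle of the inner face of the end stop wall at the box's +y end (y = 170 mm in the box frame), 65 mm above the worktop; the cover's leading edge meets it. Below the open cover is a fixed filter block, top 50 mm.
- cover_bar (a point): Centre of the push bar on the cover, 73 mm above the worktop. The bar is 80 mm long (box x), 14 mm thick (box y) and rises 16 mm from the plate, to 81 mm above the worktop, 50 mm from the plate's centre towards its -y edge. Closed, it is at about y = -137 mm in the box frame and the cover hides both valves; with the cover against the stop it is at y = +40 mm.
- cover: The cover: loose aluminium plate 120 mm (box x) by 160 mm (box y), 5 mm thick, 0.25 to 0.5 kg, lying on the ledges with 3 mm play at each side; slides with about 1 to 5 N. Origin at the centre of its underside (60 mm above the worktop while on the rails), axes as the valve box's.
- valve_knob: Brass body (26 mm across, topping out 34 mm above the worktop) of the valve whose lever has the round knob. Origin on the lever's vertical pivot, 8 mm above the worktop; axes as the box's. The two valves stand in the box's -y half at x = 24 mm, y = -136 and -56 mm; which is where varies.
- lever_knob (a joint): Turn of the knobbed lever, rad. 0: open, pointing along the box's -x (to the robot); it grows clockwise seen from above, the end moving to the box's +y; 1.571: shut, at its stop, pointing along +y. Starts at 0 to 0.2, stays where left; about 3 N at the knob turns it.
- lever_knob_end (a point): On the axis of the lever's round knob, 42 mm from the pivot, 39.5 mm above the worktop. The knob is 20 mm across, 36 to 56 mm above the worktop; the lever a steel bar 12 mm wide, 36 to 43 mm above the worktop, with free space beneath its outer part down to the box's floor.
- valve_plain: Brass body of the other valve, whose lever is a plain flat bar of the same size with no knob; origin and axes as for valve_knob.
- lever_plain (a joint): Turn of the plain lever, rad, same sense; starts at 0 to 0.2 (open) and must stay as it is.
- lever_plain_end (a point): Point on the plain lever 42 mm from its pivot, 39.5 mm above the worktop.
- oiler: Bystander: yellow oil bottle with a red nozzle, 36 mm wide, 98 mm tall, left of the valve box; origin at the centre of its underside. Leave it where it is.
- spare_nut: Bystander: knurled steel nut, 34 mm across, 25 mm high, right of the valve box; origin at the centre of its underside. Leave it where it is.
- gauge_block: Bystander: small steel block 20x35x26 mm, right of the valve box; origin at the centre of its underside. Leave it where it is.
- yellow_cap_0: Bystander: yellow screw cap, 58 mm across, 12 mm high, right of the valve box; origin at the centre of its underside. Leave it where it is.
- tape_2: Bystander: small black tape roll, 53 mm across, 19 mm high, behind the valve box; origin at the centre of its underside. Leave it where it is.
- parts_brush: Bystander: brush with a wooden handle, 27x160x14 mm, behind the valve box; origin at the centre of its underside. Leave it where it is.
- cap_screw_1: Bystander: black cap screw 16x52x16 mm, lying behind the valve box; origin at the centre of its underside. Leave it where it is.

How it is judged:
On the way, in this order (a step that is already met when the one before it is completed fails the run):
1. the cover has been slid along its rails to within 12 mm of the end stop (y of cover in the frame of valve_box above 0.078 m and height (world z) of cover below 0.066 m), for 0.1 s.
2. the knobbed lever is shut (value of joint lever_knob above 1.47 rad), for 0.2 s.
At the end, for the whole second after the job is handed in: The cover lies flat and still on its rails within 12 mm of the end stop, the knobbed lever is shut (within 0.1 rad of its stop) and the plain lever's end is within 10 mm of where it was (all of step 1 and height (world z) of cover above 0.055 m and angle between cover's own z axis and vertical below 0.05 rad and linear speed of cover below 0.02 m/s and value of joint lever_knob above 1.47 rad and distance of lever_plain_end from where it was at the start of the episode below 0.01 m); the robot touches nothing.
It fails at once if the cover was lifted or tipped off its rails (height (world z) of cover above 0.072 m or angle between cover's own z axis and vertical above 0.12 rad).
It fails at once if the plain lever was moved more than 10 mm at its end (distance of lever_plain_end from where it was at the start of the episode above 0.01 m).
It fails at once if something round the box was shoved more than 15 mm (distance of any of oiler, spare_nut, gauge_block, yellow_cap_0, tape_2, parts_brush, cap_screw_1 from where it was at the start of the episode above 0.015 m).
It also fails if it takes over 46 s, if anything falls off the work surface, if the arm or the gripper's body presses on something with over 40 N, if the wrist force passes 120 N, or if a joint passes its speed limit or range.

## Working session

There is one attempt and no reset: what is moved stays moved. The work goes in short steps, Python scripts to look and compute and a tool call to move; the robot and the scene stay as the last step left them, time stands still between calls to the robot, and variables do not carry over. Pictures are saved under pics/ and viewed, at most 10 in all, crops included, and the job is handed in when it is done.

Besides the shell and the picture viewer there is one more tool, called after ">>>" as name(argument=value, ...), one argument or row to a line, values as JSON. carry_out: Moves the arm, as the interface text tells. Its arguments: {"type":"object","properties":{"deltas":{"type":"array"},"grip":{"type":"number"},"grip_force":{"type":"number"}},"required":["deltas"]}

```bash
mkdir -p pics
cat > h.py <<'E'
import numpy as np,cv2
from scipy.spatial.transform import Rotation as R
from plant import ctrl
def pose():
    s=ctrl.get_state();T=np.eye(4);T[:3,:3]=R.from_quat(s['tcp_rot']).as_matrix();T[:3,3]=s['eef_pos'];return T
def cam2world(name):
    m=ctrl.camera_model(name)
    return (pose()@np.array(m['hand_eye'])) if name=='wrist' else np.linalg.inv(np.array(m['extrinsics']))
def ray(name,uv):
    m=ctrl.camera_model(name);K=np.array(m['intrinsics']);k=m['k1']
    p=cv2.undistortPoints(np.array([[uv]],float),K,np.array([k,0,0,0,0.]))[0,0]
    return np.array([p[0],p[1],1.])
def at_z(name,uv,z,C=None):
    C=cam2world(name) if C is None else C
    d=C[:3,:3]@ray(name,uv);o=C[:3,3];return o+d*(z-o[2])/d[2]
def at_d(name,uv,dep,C=None):
    C=cam2world(name) if C is None else C
    return C[:3,3]+C[:3,:3]@(ray(name,uv)*dep)
def save(im,f): cv2.imwrite('pics/'+f,im[:,:,::-1])
E
python3 - <<'E'
from h import *
s=ctrl.get_state();print(s['time'],s['eef_pos'],s['tcp_rot'])
print(pose()[:3,:3].round(3))
im,d=ctrl.read_camera('top');save(im,'top0.png');np.save('d0.npy',d);cv2.imwrite('pics/top0.png',im[:,:,::-1])
for n in ['valve_box','cover','cover_bar','oiler','spare_nut','gauge_block','yellow_cap_0','tape_2','parts_brush','cap_screw_1']:
    for r in ctrl.find_in('top',n)[:2]:
        u,v=r['uv'];dd=d[int(v),int(u)];print(n,round(r['score'],2),np.round(r['uv']),at_d('top',r['uv'],dd).round(3))
print(ctrl.get_state()['time'])
E
```

```text
0.0 [ 0.18572099 -0.64825821  0.22991859] [ 9.90298261e-01  1.38952946e-01  2.02898982e-05 -1.19683946e-03]
[[ 0.961  0.275 -0.   ]
 [ 0.275 -0.961  0.002]
 [ 0.    -0.002 -1.   ]]
valve_box 0.66 [220. 224.] [0.453 0.136 0.051]
valve_box 0.6 [322. 161.] [ 0.636 -0.15  -0.001]
cover 0.68 [280. 222.] [ 0.453 -0.02   0.065]
cover 0.28 [220. 225.] [0.45  0.138 0.051]
cover_bar 0.67 [277. 216.] [ 0.47  -0.012  0.063]
oiler 0.58 [118. 236.] [0.426 0.398 0.059]
spare_nut 0.63 [359. 228.] [ 0.44  -0.233  0.024]
gauge_block 0.49 [259. 161.] [0.635 0.03  0.014]
yellow_cap_0 0.95 [390. 239.] [ 0.409 -0.318  0.01 ]
tape_2 0.75 [320. 157.] [ 0.647 -0.144 -0.001]
parts_brush 0.68 [261. 160.] [0.64  0.024 0.011]
cap_screw_1 0.64 [214. 158.] [0.646 0.158 0.012]
0.55
```

View pics/top0.png

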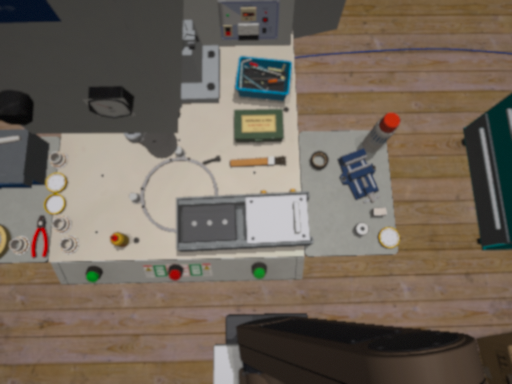

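The top view shows the box at columns 177–310 and rows 193–250. The closed cover spans columns 246–308, with its bar at about column 299, and the filter block is on the left. I'll fit the box from depth next.

Run:
```python
from h import *
im=cv2.imread('pics/top0.png');d=np.load('d0.npy')
m=ctrl.camera_model('top');K=np.array(m['intrinsics']);C=cam2world('top')
v,u=np.mgrid[175:265,160:330];uv=np.stack([u.ravel(),v.ravel()],1).astype(float)
p=cv2.undistortPoints(uv[:,None],K,np.array([m['k1'],0,0,0,0.]))[:,0]
P=(C[:3,:3]@(np.c_[p,np.ones(len(p))]*d[175:265,160:330].reshape(-1,1)).T).T+C[:3,3]
z=P[:,2];np.save('P.npy',P)
s=(z>.045)&(z<.1)
r=cv2.minAreaRect((P[s,:2]*1000).astype(np.float32));print('box',r,cv2.boxPoints(r))
b=(z>.072)&(z<.1);print(b.sum());print(np.c_[uv[b],P[b].round(3)][::max(1,b.sum()//15)])
print(np.median(z[(u.ravel()>255)&(u.ravel()<290)&(v.ravel()>205)&(v.ravel()<235)]), C[:3,3], K)
cv2.imwrite('pics/crop.png',cv2.resize(im[185:260,165:320],None,fx=5,fy=5,interpolation=cv2.INTER_CUBIC))
```

```text
box ((461.15313720703125, 75.21377563476562), (137.11276245117188, 346.015380859375), 1.7060558795928955) [[387.47638 246.10373]
 [397.7779  -99.75828]
 [534.8299  -95.67618]
 [524.5284  250.18582]]
296
[[ 3.06e+02  1.91e+02  5.32e-01 -9.00e-02  7.20e-02]
 [ 2.52e+02  1.94e+02  5.27e-01  5.10e-02  7.30e-02]
 [ 2.06e+02  1.97e+02  5.21e-01  1.71e-01  7.30e-02]
 [ 2.97e+02  2.03e+02  4.99e-01 -6.40e-02  7.90e-02]
 [ 2.98e+02  2.06e+02  4.90e-01 -6.60e-02  8.30e-02]
 [ 2.93e+02  2.10e+02  4.82e-01 -5.30e-02  7.30e-02]
 [ 2.94e+02  2.13e+02  4.73e-01 -5.50e-02  8.00e-02]
 [ 2.96e+02  2.16e+02  4.65e-01 -6.00e-02  8.10e-02]
 [ 2.97e+02  2.19e+02  4.57e-01 -6.10e-02  8.50e-02]
 [ 2.96e+02  2.22e+02  4.49e-01 -5.80e-02  8.50e-02]
 [ 2.99e+02  2.25e+02  4.41e-01 -6.60e-02  8.30e-02]
 [ 1.76e+02  2.29e+02  4.39e-01  2.46e-01  7.20e-02]
 [ 2.96e+02  2.32e+02  4.25e-01 -5.80e-02  7.50e-02]
 [ 2.71e+02  2.43e+02  3.99e-01  6.00e-03  7.30e-02]
 [ 2.47e+02  2.45e+02  3.95e-01  6.70e-02  7.20e-02]
 [ 1.77e+02  2.48e+02  3.91e-01  2.43e-01  7.20e-02]]
0.0656107617222696 [0.30350612 0.05253122 1.05068025] [[385.86545723   0.         255.77105482]
 [  0.         385.86545723 189.83182322]
 [  0.           0.           1.        ]]
```

View pics/crop.png

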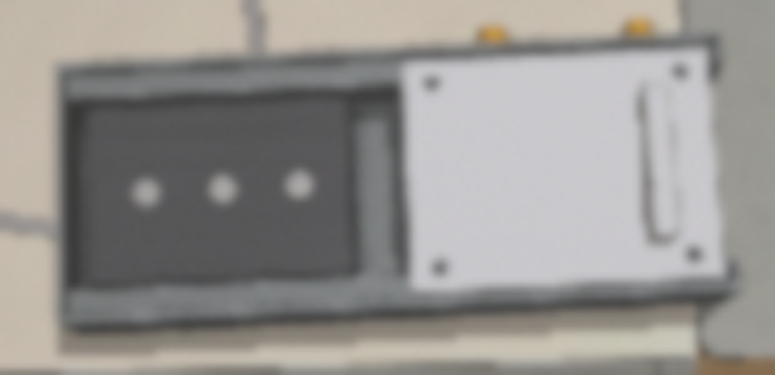

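The crop confirms the fit: box centre near (0.461, 0.075), yaw about 0.03, and the bar at about uv (297, 217). Next I move above and behind the bar with the fingers shut.

>>> carry_out(
  deltas=[0.21,-0.228,0,0,0,0.125,0.21,-0.228,0,0,0,0.125,0.21,-0.228,0,0,0,0.125,0.21,-0.228,0,0,0,0.125,0.21,-0.228,0,0,0,0.125],
  grip=0,
)

```text
time: 1.18
eef_pos: [0.3256, -0.3701, 0.2316]
tcp_rot: [0.997, 0.077, 0.0, 0.0]
contact_force: [0.7, 0.1, 0.1]
opening: -0.001
finger_force: 0.0
```

>>> carry_out(
  deltas=[0.181,-0.252,0,0,0,0.124,0.181,-0.252,0,0,0,0.124,0.181,-0.252,0,0,0,0.124,0.181,-0.252,0,0,0,0.124,0.181,-0.252,0,0,0,0.124],
)

```text
time: 1.8
eef_pos: [0.4659, -0.0932, 0.2319]
tcp_rot: [1.0, 0.015, 0.001, 0.0]
contact_force: [1.0, -1.1, -0.3]
opening: -0.001
finger_force: 0.0
```

Run:
```python
from h import *
T=pose();C=cam2world('wrist');im,d=ctrl.read_camera('wrist');save(im,'w1.png');np.savez('w1.npz',d=d,C=C)
print(T.round(4),ctrl.get_state()['time'])
for n in ['cover_bar','cover']:
    for r in ctrl.find_in('wrist',n)[:2]:
        u,v=r['uv'];print(n,r['score'],r['uv'],at_d('wrist',r['uv'],d[int(v),int(u)],C).round(4))
m=ctrl.camera_model('wrist');K=np.array(m['intrinsics'])
v,u=np.mgrid[0:384,0:512];uv=np.stack([u.ravel(),v.ravel()],1).astype(float)
p=cv2.undistortPoints(uv[:,None],K,np.array([m['k1'],0,0,0,0.]))[:,0]
P=(C[:3,:3]@(np.c_[p,np.ones(len(p))]*d.reshape(-1,1)).T).T+C[:3,3]
k=d.ravel()>0.05
z=P[:,2]
b=k&(z>.075)&(z<.09)&(abs(P[:,0]-.465)<.055)&(abs(P[:,1]+.06)<.03)
print('bar',b.sum(),cv2.minAreaRect((P[b,:2]*1000).astype(np.float32)),np.median(z[b]))
c=k&(z>.06)&(z<.072)&(abs(P[:,0]-.465)<.05);print('cover z',np.median(z[c]),c.sum())
```

```text
[[ 9.996e-01  2.990e-02  1.500e-03  4.659e-01]
 [ 2.990e-02 -9.996e-01 -7.000e-04 -9.320e-02]
 [ 1.500e-03  8.000e-04 -1.000e+00  2.319e-01]
 [ 0.000e+00  0.000e+00  0.000e+00  1.000e+00]] 1.85
cover_bar 0.75 [178.6, 170.6] [ 0.468  -0.0121  0.0637]
cover 0.57 [370.3, 192.1] [ 0.4406 -0.2309  0.025 ]
cover 0.55 [177.9, 171.1] [ 0.4675 -0.0114  0.0637]
bar 1107 ((465.36431884765625, -59.64727020263672), (79.45389556884766, 14.212660789489746), 1.735216498374939) 0.07940936122854969
cover z 0.06367702334750353 13064
```

View pics/w1.png

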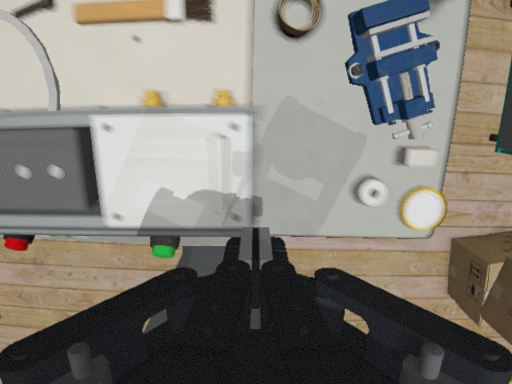

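The wrist view shows the bar at about (219, 172) and the fingers clear behind it. The bar measures 79 x 14 mm with yaw 0.030, which matches the spec. Descending.

>>> carry_out(
  deltas=[0.0,0,0.06,0,0,0,0,0,0.12,0,0,0,0,0,0.15,0,0,0,0,0,0.16,0,0,0,0,0,0.16,0,0,0],
)

```text
time: 2.58
eef_pos: [0.4653, -0.096, 0.0717]
tcp_rot: [1.0, 0.014, 0.0, 0.0]
contact_force: [1.0, -0.9, -0.3]
opening: -0.004
finger_force: 0.0
```

>>> carry_out(
  deltas=[0,-0.01,0,0,0,0,0,-0.02,0,0,0,0,0,-0.03,0,0,0,0,0,-0.045,0,0,0,0,0,-0.06,0,0,0,0],
)

```text
time: 3.2
eef_pos: [0.4648, -0.0352, 0.0729]
tcp_rot: [1.0, 0.015, 0.002, 0.001]
contact_force: [0.1, -5.4, 5.8]
opening: -0.005
finger_force: 3.5
```

Run:
```python
from h import *
T=pose();C=cam2world('wrist');im,d=ctrl.read_camera('wrist');save(im,'w2.png')
s=ctrl.get_state();print(s['contact_force'],s['eef_pos'],s['wrist_torque']);print(T.round(4))
m=ctrl.camera_model('wrist');K=np.array(m['intrinsics'])
v,u=np.mgrid[0:384,0:512];uv=np.stack([u.ravel(),v.ravel()],1).astype(float)
p=cv2.undistortPoints(uv[:,None],K,np.array([m['k1'],0,0,0,0.]))[:,0]
P=(C[:3,:3]@(np.c_[p,np.ones(len(p))]*d.reshape(-1,1)).T).T+C[:3,3]
z=P[:,2];b=(z>.075)&(z<.088)&(abs(P[:,0]-.465)<.055)&(P[:,1]>-.025)&(P[:,1]<.05)
print('bar',b.sum(),cv2.minAreaRect((P[b,:2]*1000).astype(np.float32)),np.median(z[b]))
```

```text
[ 1.28351807 -1.07043778  3.10392409] [ 0.46407493 -0.03320234  0.07233905] [-0.25660354 -0.21901357 -0.03416796]
[[ 0.9995  0.0305  0.0035  0.4648]
 [ 0.0306 -0.9995 -0.0025 -0.0352]
 [ 0.0035  0.0026 -1.      0.0729]
 [ 0.      0.      0.      1.    ]]
bar 2770 ((476.4251708984375, -16.076587677001953), (54.60849380493164, 17.38316535949707), 1.8251478672027588) 0.07953419096414195
```

View pics/w2.png

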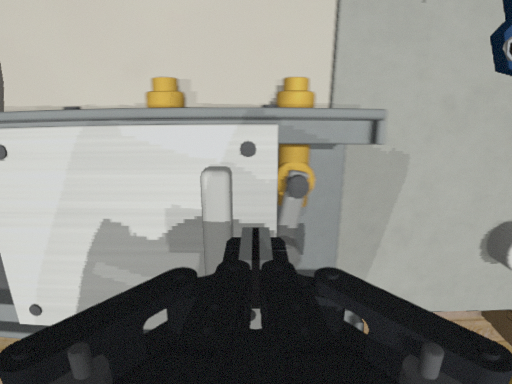

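The cover has slid about 43 mm and lies flat, with the bar at about (216, 230). The -y valve is coming into view at (296, 180). I'll keep pushing.

>>> carry_out(
  deltas=[0,-0.02,0,0,0,0,0,-0.04,0,0,0,0,0,-0.06,0,0,0,0,0,-0.08,0,0,0,0,0,-0.1,0,0,0,0],
)

```text
time: 3.88
eef_pos: [0.461, 0.0654, 0.0722]
tcp_rot: [1.0, 0.015, 0.001, 0.001]
contact_force: [0.3, -4.6, 5.0]
opening: 0.002
finger_force: 3.1
```

>>> carry_out(
  deltas=[0,-0.01,0,0,0,0,0,-0.018,0,0,0,0,0,-0.025,0,0,0,0,0,-0.031,0,0,0,0,0,-0.035,0,0,0,0],
)

```text
time: 4.5
eef_pos: [0.4595, 0.0965, 0.0721]
tcp_rot: [1.0, 0.018, -0.001, 0.005]
contact_force: [-3.1, -23.6, 8.8]
opening: -0.004
finger_force: 12.7
```

>>> carry_out(
  deltas=[0,0.015,0,0,0,0,0,0.02,-0.03,0,0,0,0,0.025,-0.08,0,0,0,0,0.03,-0.13,0,0,0,0,0.03,-0.13,0,0,0],
)

```text
time: 5.12
eef_pos: [0.4623, 0.0701, 0.2054]
tcp_rot: [1.0, 0.015, 0.004, -0.001]
contact_force: [-1.1, 0.3, -0.8]
opening: 0.0
finger_force: 0.0
```

Run:
```python
from h import *
C=cam2world('wrist');im,d=ctrl.read_camera('wrist');save(im,'w3.png');np.savez('w3.npz',d=d,C=C)
print(pose().round(4),ctrl.get_state()['time'])
for n in ['cover_bar','valve_knob','valve_plain','lever_knob_end','lever_plain_end']:
    for r in ctrl.find_in('wrist',n)[:2]:
        u,v=r['uv'];print(n,r['score'],r['uv'],at_d('wrist',r['uv'],d[int(v),int(u)],C).round(4))
```

```text
[[ 0.9996  0.0294  0.0025  0.4606]
 [ 0.0294 -0.9996  0.0016  0.0702]
 [ 0.0025 -0.0015 -1.      0.2024]
 [ 0.      0.      0.      1.    ]] 5.175
cover_bar 0.56 [161.6, 182.5] [0.4586 0.162  0.0632]
valve_knob 0.56 [372.8, 159.3] [ 0.4827 -0.0518  0.0318]
valve_plain 0.61 [299.8, 154.9] [0.4849 0.0261 0.033 ]
valve_plain 0.36 [502.4, 198.6] [ 0.44   -0.224   0.0176]
lever_knob_end 0.98 [376.4, 179.4] [ 0.4633 -0.0542  0.042 ]
lever_knob_end 0.2 [150.9, 1.4] [0.6359 0.1836 0.0087]
lever_plain_end 0.56 [300.4, 171.3] [0.4693 0.0258 0.0419]
```

View pics/w3.png

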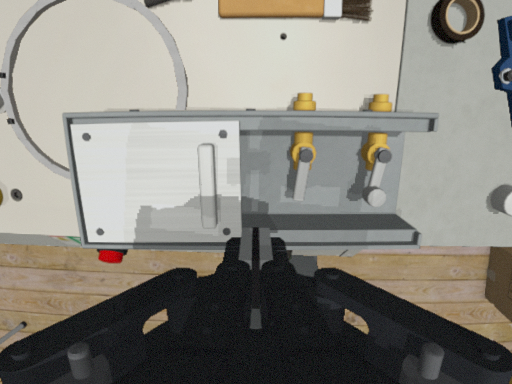

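Run:
```python
from h import *
f=np.load('w3.npz');C=f['C'];d=f['d']
print('knob',at_z('wrist',(376,198),.056,C),at_d('wrist',(376,198),d[198,376],C))
print('pivot cap',at_d('wrist',(383,156),d[156,383],C),'plain pivot',at_d('wrist',(306,155),d[155,306],C))
print('stop corner',at_z('wrist',(66,114),.07,C),'cover edge',at_z('wrist',(241,180),.065,C),'bar',at_z('wrist',(207,186),.081,C))
```

```text
knob [ 0.44709553 -0.05045117  0.056     ] [ 0.44623687 -0.05177448  0.05288907]
pivot cap [ 0.48863342 -0.05547852  0.04779887] plain pivot [0.48689378 0.02212544 0.0473497 ]
stop corner [0.52226053 0.24653664 0.07      ] cover edge [0.46360875 0.08529317 0.065     ] bar [0.46080745 0.11522167 0.081     ]
```

The picture shows the cover shut at left, the plain lever at (301, 180), and the knobbed lever at right with its knob at (376, 198) and pivot at (383, 156). Next I move behind the knob.

>>> carry_out(
  deltas=[-0.008,0.06,0,0,0,0,-0.015,0.12,0,0,0,0,-0.02,0.16,0,0,0,0,-0.02,0.16,0,0,0,0,-0.02,0.16,0.05,0,0,0],
)

```text
time: 6.05
eef_pos: [0.448, -0.0918, 0.154]
tcp_rot: [1.0, 0.014, 0.004, 0.002]
contact_force: [0.4, 0.6, -0.3]
opening: -0.002
finger_force: 0.0
```

Run:
```python
from h import *
C=cam2world('wrist');im,d=ctrl.read_camera('wrist');save(im,'w4.png');np.savez('w4.npz',d=d,C=C)
print(pose().round(4),ctrl.get_state()['time'])
for n in ['lever_knob_end','lever_plain_end']:
    for r in ctrl.find_in('wrist',n)[:1]:
        u,v=r['uv'];print(n,r['score'],r['uv'],at_d('wrist',r['uv'],d[int(v),int(u)],C).round(4))
```

```text
[[ 0.9995  0.0293 -0.0085  0.4417]
 [ 0.0294 -0.9996  0.0045 -0.0888]
 [-0.0084 -0.0048 -1.      0.1443]
 [ 0.      0.      0.      1.    ]] 6.1
lever_knob_end 0.73 [212.5, 173.6] [ 0.4603 -0.0537  0.0404]
lever_plain_end 0.92 [123.9, 162.1] [0.4688 0.0218 0.0424]
```

View pics/w4.png

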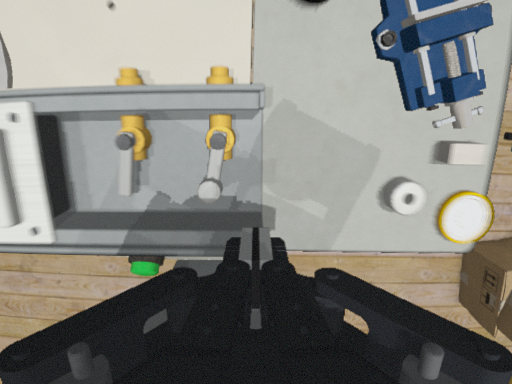

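The knob is at (209, 188), ahead-left of the fingers (tip near (256, 232)). The path is clear, so I descend.

>>> carry_out(
  deltas=[0,0,0.04,0,0,0,0,0,0.08,0,0,0,0,0,0.095,0,0,0,0,0,0.095,0,0,0,0,0,0.095,0,0,0],
)

```text
time: 6.82
eef_pos: [0.4466, -0.0912, 0.0583]
tcp_rot: [1.0, 0.015, 0.002, 0.001]
contact_force: [-0.3, -1.2, 0.5]
opening: -0.002
finger_force: 0.0
```

Run:
```python
from h import *
C=cam2world('wrist');im,d=ctrl.read_camera('wrist');print(pose().round(4),ctrl.get_state()['contact_force'])
r=ctrl.find_in('wrist','lever_knob_end')[0];print(r,pose()[:3,3])
```

```text
[[ 0.9995  0.03    0.0034  0.4466]
 [ 0.03   -0.9995 -0.0015 -0.0913]
 [ 0.0033  0.0016 -1.      0.0583]
 [ 0.      0.      0.      1.    ]] [-0.56797164 -0.59027853  0.33727518]
{'uv': [190.2, 204.3], 'score': 0.84} [ 0.44644397 -0.09128661  0.05813497]
```

>>> carry_out(
  deltas=[0,0,0.013,0,0,0,-0.002,-0.01,0.013,0,0,0,-0.003,-0.018,0.013,0,0,0,-0.004,-0.026,0.013,0,0,0,-0.005,-0.034,0.013,0,0,0],
)

```text
time: 7.55
eef_pos: [0.439, -0.0566, 0.0436]
tcp_rot: [1.0, 0.015, -0.0, 0.0]
contact_force: [-1.3, -2.4, 0.4]
opening: 0.002
finger_force: 1.2
```

>>> carry_out(
  deltas=[0.001,-0.007,0,0,0,0,0.003,-0.014,0,0,0,0,0.006,-0.021,0,0,0,0,0.011,-0.028,0,0,0,0,0.017,-0.035,0,0,0,0],
)

```text
time: 8.18
eef_pos: [0.4545, -0.0206, 0.0429]
tcp_rot: [1.0, 0.015, -0.001, -0.0]
contact_force: [-2.4, -2.6, -0.8]
opening: -0.001
finger_force: 1.4
```

Run:
```python
from h import *
C=cam2world('wrist');im,d=ctrl.read_camera('wrist');save(im,'w5.png');print(pose()[:3,3].round(4),ctrl.get_state()['contact_force'])
```

```text
[ 0.4552 -0.02    0.043 ] [-2.0040347   0.8425029  -1.26046839]
```

View pics/w5.png

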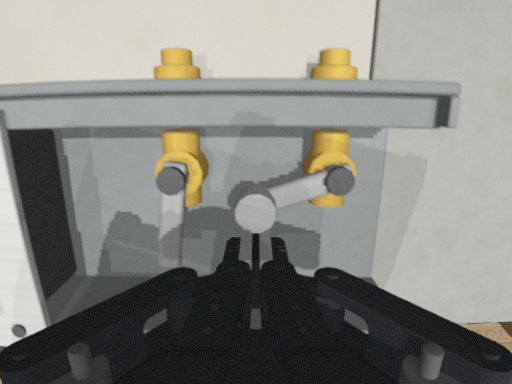

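The knob is straight ahead of the fingers at (256, 212), with the lever about 75% turned and the plain lever untouched. I finish by pushing along +x.

>>> carry_out(
  deltas=[0.005,-0.002,0,0,0,0,0.009,-0.004,0,0,0,0,0.013,-0.005,0,0,0,0,0.017,-0.005,0,0,0,0,0.02,-0.005,0,0,0,0],
)

```text
time: 8.85
eef_pos: [0.4679, -0.015, 0.0424]
tcp_rot: [1.0, 0.016, -0.011, -0.001]
contact_force: [-28.3, 0.2, 22.5]
opening: 0.002
finger_force: 14.2
```

>>> carry_out(
  deltas=[0,0,0,0,0,0,0,0,0,0,0,0,-0.015,0,0,0,0,0,-0.025,0,-0.03,0,0,0,-0.025,0,-0.08,0,0,0],
)

```text
time: 9.48
eef_pos: [0.4493, -0.0166, 0.1231]
tcp_rot: [1.0, 0.015, -0.0, -0.0]
contact_force: [1.1, -0.7, 0.5]
opening: 0.002
finger_force: 0.0
```

>>> carry_out(
  deltas=[0,0,-0.05,0,0,0,0,0,-0.09,0,0,0,0,0,-0.09,0,0,0],
)

```text
time: 9.85
eef_pos: [0.4537, -0.0176, 0.2187]
tcp_rot: [1.0, 0.015, 0.007, 0.002]
contact_force: [-0.3, -0.1, -0.4]
opening: -0.001
finger_force: 0.0
```

Run:
```python
from h import *
C=cam2world('wrist');im,d=ctrl.read_camera('wrist');save(im,'w6.png');s=ctrl.get_state();print(pose()[:3,3].round(4),s['contact_force'],s['time'])
```

```text
[ 0.452  -0.0172  0.216 ] [0.10425767 0.20457307 0.94941623] 9.9
```

View pics/w6.png

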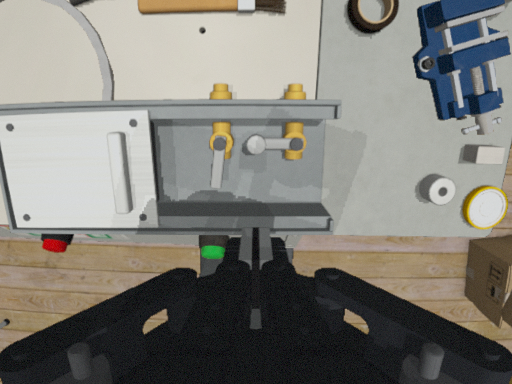

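The lever lies parallel to the rails (pivot at (297, 144), knob at (256, 145)). The cover is against its stop, the plain lever is unmoved, and the fingers are clear.

```bash
python3 -c "
from plant import ctrl
print(ctrl.sign_off())"
```

```text
the job is handed in; nothing more can be done
None
```

I pushed the cover along its rails to the end stop and turned the knobbed lever fully shut; the last picture shows the plain lever unmoved, and the job is handed in at about 10 s (no verdict was returned).

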